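Release the charged battery pack and trap it with the other finger

TASK

The blue battery pack in the two-bay charger is fully charged: press down the orange release key beside its bay with one finger and, with the other finger standing in front of that bay, stop the pack as the spring ejector shoots it out, so that it has come off its contacts but still sits mostly in its bay instead of sliding away. Finish like that, with the finger still holding the pack back against the spring and the pack at rest; do not pinch or lift it. Leave the black pack locked in its bay, and do not disturb the phone, the jar or the bottle.

Things in the scene. Friction and masses are not known exactly. Their poses are not given: they have to be found in the camera images.
- charger: Light grey two-bay battery charger, fixed, 168 (x) by 192 (y) by 48 mm high. Origin: centre of its underside; z up; its bay mouths are on its -x side, which faces the robot, turned up to 0.35 rad; +y is the left bay. Bays: open above and in front, 56 mm wide, centred at y = +31 and -31 mm, walls 32 mm high ending at x = -35 mm; before them a flat apron, 8 mm high, to x = -83 mm. Rails are slippery
- mouth_left (a point): Middle of the left (+y) bay's mouth, at the locked-in pack's lower front edge: x = -35, y = +31, z = 12 mm in the charger's frame. The pack comes out along the charger's -x. A spring ejector behind it pushes with about 2.5 N, falling to 1.2 N over its 28 mm stroke; a pack that nothing stops shoots out at about 0.5 m/s and slides right out of its bay
- mouth_right (a point): The same for the right (-y) bay: x = -35, y = -31, z = 12 mm in the charger's frame
- pack_blue: Charged battery pack, loose, blue with a white label and four green lamps, 80 (x) by 53 (y) by 24 mm high, about 0.13 kg, in the left or the right bay. Origin: centre of its underside; axes as the charger's. Locked in, it is at x = 5, y = +31 or -31, z = 12 mm in the charger's frame; x falls as it comes out. Off its contacts from 6 mm out; counts as held in the bay up to 30 mm out
- pack_black: Battery pack of the same size and build, black with one green lamp, still charging, locked in the other bay; it must stay there
- key_left (a joint): Travel of the left (+y) bay's release key, straight down, m: 0 up, 0.006 fully down (stop). It takes about 2.5 N at first, 5 to 6 N fully down, and springs back. Its catch stands in front of the pack's lower front edge and lets go at about 0.004; the pack then starts at once
- key_right (a joint): The same for the right (-y) bay's key
- key_left_top (a point): Centre of the top face of the left bay's orange ribbed key, 28 (charger x) by 22 mm (y): x = -60, y = +79, z = 26 mm in the charger's frame with the key up, z = 20 pressed. That is 25 mm before the mouth and 48 mm outward of the bay's centre line, so that one finger can press it while the other stands before the pack; at the pressed key's height a fingertip is 12 mm above the apron
- key_right_top (a point): The same for the right bay's key: x = -60, y = -79, z = 26 mm in the charger's frame
- phone: Bystander: blue keypad phone lying flat to the left of the charger, 118 by 50 by 13 mm; origin at the centre of its underside
- flux_jar: Bystander: green jar with a white cap to the right of the charger, 52 mm diameter, 48 mm high; origin at the centre of its underside
- alcohol_bottle: Bystander: white bottle standing behind the charger, 58 mm diameter, 125 mm high; origin at the centre of its underside
Not all that is in view belongs to the job. There is more than one size of the pack_blue; the job needs the smaller. Of the things shaped like the pack_black, the black one is meant.

How it is judged:
By the outcome, as a careful person would: the job done as asked, in the order asked, and still so for the second after the job is handed in, while the arm keeps its last pose, push and grip.
It also fails if it takes over 32 s, if anything falls off the work surface, if the arm or the gripper's body presses on something with over 40 N, if the wrist force passes 120 N, or if a joint passes its speed limit or range.

ROBOT

A 6-joint arm with a two-finger parallel gripper is mounted at the origin on the work surface. World frame = base frame: x ahead of the robot, y to its left, z up, the work surface at z = 0. Lengths are in m, angles in rad, forces in N, time in s.
With the tool pointing down it reaches from about 0.225 to 0.875 m from the base axis. Payload 3.4 kg.
Tool frame: the origin (TCP) lies midway between the tips of the shut fingers; the grasp point (between the pads) lies 19 mm behind it; z points along the fingers, y is the line along which they close (so a half turn about z gives the same grasp; the last joint's range is limited). The gripper opens to 85 mm and grips with 20 to 120 N. Pads are 22 mm wide; open, the fingers measure 114 mm over their backs; the gripper's body (76 mm by 85 mm) begins 54 mm behind the grasp point. The pads swing forward as they close: fully open they stand 13 mm farther back than shut.
Start: joints at [1.152, 0.276, 1.505, -0, 1.361, -0.121], TCP at [0.169, 0.55, 0.231] pointing down, gripper open.
Joint ranges: [-2.89, 2.89], [-0.75, 2.08], [0.22, 2.7], [-1.18, 4.32], [0.11, 2.71], [-2.7, 2.7]. Speed limits (rad/s): [2.57, 2.57, 3.14, 3.14, 3.14, 3.14].

INTERFACE

Orientations are given as a unit quaternion [w, x, y, z].
In Python, from rig import * gives the robot as it stands.
- The arm moves only by the tool apply_moves, never from a script. Its argument "steps" is one flat list of numbers, 4 for each row, row after row: the shift along the world's x, y, z in cm, then the turn about the world's z in degrees. A call has 1 to 8 rows; each row is the pose to reach, as a shift and turn from the pose commanded when the call began; what a row does not reach only later rows make up. A row lasts 1/12 s, in which the tool goes at most 41.7 mm and 7.16 degrees, less where a joint would pass 70% of its speed; a pose out of reach is approached as far as the arm can. A call with a gripper value outside its range is refused whole. "jaw" is the closure in counts, from 0 (fully open) to 255 (shut), set as the call begins (left out, the last holds). The fingers move at their own pace and stop on an object; "newtons" is the grip in N (left out, the last holds). Time passes only in rows, so rows that repeat a pose let the fingers close. It gives the time, the measured TCP pose, the force, the opening and the grip force at its end, in the units of the state.
- get_state(): the state, without advancing time (a new reading comes with each control period).
- get_image(name): name is "scene" or "top"; returns the picture (400x640x3 uint8, red, green, blue); there is no depth.
- calibration(name): a dict with "fx", "fy", "cx", "cy" (pixels), "xyz" and "rotation" of the camera in the world. Camera axes: x right, y up, looking along -z (the intrinsics and any distortion apply to the point x, -y, -z); pixel columns grow to the right and rows downward; lengths in m; the calibration is good to about 2 mm. A picture is of the moment at which its call begins. calibration takes no time and is no camera call.
- sign_off(): hands the job in; it is judged then, once.
The state is a dict: "clock": time; "qpos": joint angles; "qd": joint speeds; "effort": joint torques, N m; "position": TCP position; "ee_rot": TCP orientation; "contact_force": force on the tool from outside, world axes, zero at the start; "moment": the same for the moment, N m; "width": finger opening in m; "gripper_force": force on a finger pad.
Only numpy, scipy, OpenCV 4.12 (cv2) and the standard library are available. Lean on these libraries where they do the work, as an engineer would, in place of code of your own. Each camera call takes 0.05 s, during which the arm holds its last target. There are 200 camera calls.

## Working session

There is one attempt and no reset: what is moved stays moved. The work goes in short steps, Python scripts to look and compute and a tool call to move; the robot and the scene stay as the last step left them, time stands still between calls to the robot, and variables do not carry over. Pictures are saved under pics/ and viewed, at most 10 in all, crops included, and the job is handed in when it is done.

Besides the shell and the picture viewer there is one more tool, called after "Emit:" as name(argument=value, ...) on one line, values as JSON. apply_moves: Moves the arm, as the interface text tells. Its arguments: {"type":"object","properties":{"steps":{"type":"array","items":{"type":"number"}},"jaw":{"type":"number"},"newtons":{"type":"number"}},"required":["steps"]}

```bash
mkdir -p pics
cat > h.py <<'E'
from rig import *
import numpy as np, cv2
def save(n,f):
    im=get_image(n); cv2.imwrite('pics/'+f,cv2.cvtColor(im,cv2.COLOR_RGB2BGR)); return im
def ray(n,u,v,z):
    c=calibration(n); R=np.array(c['rotation'])
    if R.shape!=(3,3):
        from scipy.spatial.transform import Rotation as Ro; R=Ro.from_quat(np.roll(R,-1)).as_matrix()
    d=R@np.array([(u-c['cx'])/c['fx'],-(v-c['cy'])/c['fy'],-1]); o=np.array(c['xyz'])
    return o+d*(z-o[2])/d[2]
E
python3 - <<'E'
from h import *
save('top','t1.png');save('scene','s1.png');print(calibration('top'),calibration('scene'));print(get_state())
E
```

```text
{'fx': 376.65404685414285, 'fy': 376.65404685414285, 'cx': 313.7980280889422, 'cy': 202.53052554674716, 'xyz': array([0.57690014, 0.06307911, 0.86923553]), 'rotation': array([ 0.71649422,  0.02150957, -0.03295838, -0.69648196])} {'fx': 424.0116983409628, 'fy': 424.0116983409628, 'cx': 319.5471378358225, 'cy': 205.73564396243626, 'xyz': array([1.03337116, 0.54682781, 0.61475285]), 'rotation': array([0.29270949, 0.13636411, 0.37614158, 0.86847193])}
{'clock': 0.1, 'qpos': array([ 1.15199975e+00,  2.76514747e-01,  1.50600071e+00,  2.40015291e-05,
        1.36071729e+00, -1.20996335e-01]), 'qd': array([ 1.54259661e-03, -2.16558967e-03, -2.27067125e-03, -9.06844137e-05,
       -3.13393823e-03, -1.58060467e-03]), 'effort': array([ 1.11528261e-03, -4.17697692e+01, -2.46405548e+01, -3.00394340e-04,
        5.84016481e-03,  1.99274479e-05]), 'position': array([0.16851603, 0.5492562 , 0.23053824]), 'ee_rot': array([-2.29960898e-04,  1.48352951e-01,  9.88934138e-01, -7.87232537e-04]), 'contact_force': array([-0.17326362, -0.39855252, -0.29772716]), 'moment': array([-0.05574734,  0.03868476,  0.09576241]), 'gripper_force': 0.0, 'width': 0.08538832535895413}
```

View pics/t1.png

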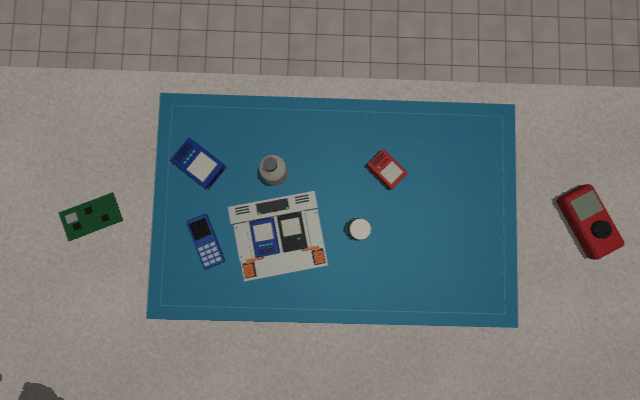

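View pics/s1.png

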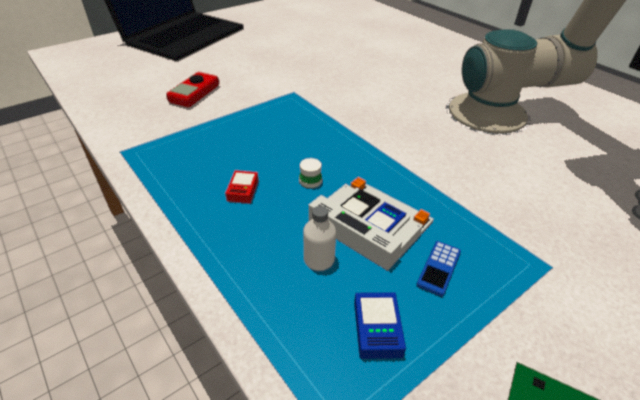

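Top view candidates for the blue pack: in the charger's left bay (263,237), the larger loose blue pack (198,163) and the phone (206,241). I choose the one in the charger's left bay. The black pack is at (292,231), and the orange keys are at (250,270) and (319,256).

Run:
```python
from h import *
im=save('top','t2.png')
c=cv2.resize(im[180:290,195:345],None,fx=5,fy=5,interpolation=cv2.INTER_CUBIC);cv2.imwrite('pics/c2.png',c[:,:,::-1])
hsv=cv2.cvtColor(im,cv2.COLOR_RGB2HSV)
for n in('top','scene'):
    i=im if n=='top' else get_image(n)
    h=cv2.cvtColor(i,cv2.COLOR_RGB2HSV)
    m=cv2.inRange(h,(3,140,120),(18,255,255))
    k,l,s,ce=cv2.connectedComponentsWithStats(m)
    for j in range(1,k):
        if s[j,4]>25: print(n,s[j],ce[j],ray(n,*ce[j],.026))
# charger light grey region
m=cv2.inRange(hsv,(0,0,110),(179,60,255)); m[:, :222]=0;m[:,335:]=0;m[:190]=0;m[285:]=0
cn=max(cv2.findContours(m,0,2)[0],key=cv2.contourArea)
print(cv2.approxPolyDP(cv2.convexHull(cn),3,True)[:,0])
print(cv2.minAreaRect(cn))
m=cv2.inRange(hsv,(108,120,60),(125,255,255));k,l,s,ce=cv2.connectedComponentsWithStats(m)
for j in range(1,k):
    if s[j,4]>60: print('blue',s[j],ce[j],ray('top',*ce[j],.036))
```

```text
top [303 246  21  18 150] [316.42666667 254.37333333] [0.52684819 0.04128136 0.026     ]
top [243 257  19  20 151] [249.40397351 267.2781457 ] [0.49461138 0.18861627 0.026     ]
scene [352 178  13  10  92] [357.91304348 182.83695652] [0.52587459 0.04200156 0.026     ]
scene [414 210  15  14 130] [421.17692308 216.18461538] [0.49311844 0.19590239 0.026     ]
[[314 191]
 [327 264]
 [244 280]
 [228 207]]
((277.6773376464844, 235.77923583984375), (75.98828887939453, 89.01134490966797), 79.3803482055664)
blue [170 138  54  50 756] [194.64021164 161.01058201] [0.72638123 0.3181785  0.036     ]
blue [187 214  38  55 524] [206.3721374  241.45038168] [0.5491091  0.28339223 0.036     ]
blue [250 218  29  39 471] [264.80254777 239.53078556] [0.5567792  0.15585272 0.036     ]
```

View pics/c2.png

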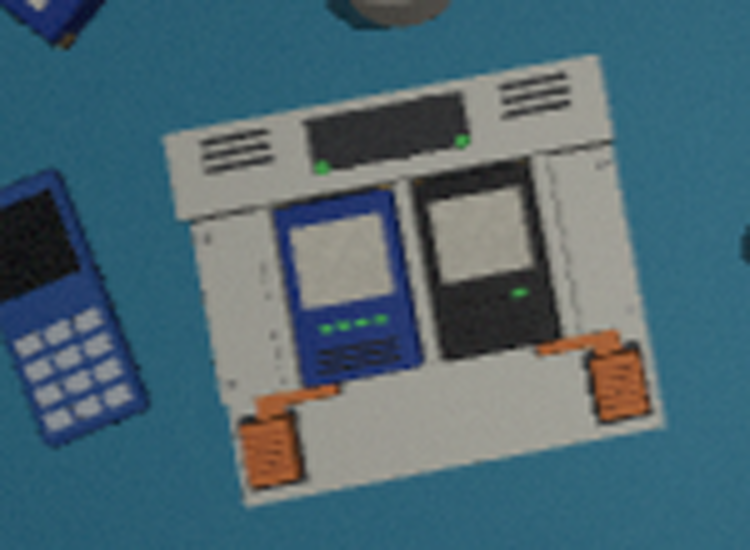

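The crop confirms the choice: blue pack with a white label and four green lamps in the left (+y) bay. Its front edge runs (255,257)–(279,252). Left key centre is about (249,270), right key (318,257).

```bash
cat >> h.py <<'E'
from scipy.optimize import least_squares
def cpose():
    P=[(270,452,-60,79,26),(618,385,-60,-79,26),(246,505,-83,96,8),(664,427,-83,-96,8),(165,135,83,96,48),(600,55,83,-96,48),
       (303,388,-35,57.5,36),(423,362,-35,4.5,36)]
    W=np.array([ray('top',195+(a+.5)/5-.5,180+(b+.5)/5-.5,z/1e3)[:2] for a,b,_,_,z in P]); L=np.array([p[2:4] for p in P])/1e3
    T=lambda q,L:L@np.array([[np.cos(q[2]),np.sin(q[2])],[-np.sin(q[2]),np.cos(q[2])]])+q[:2]
    r=least_squares(lambda q:(T(q,L)-W).ravel(),[.56,.12,.2]); return r.x,T,(T(r.x,L)-W)*1e3
E
python3 - <<'E'
from h import *
q,T,e=cpose();print(q,np.degrees(q[2]));print(e.round(1))
t=T(q,np.array([[-.060,.055],[-.06,.079],[-.06,.031]]));print(t)
s=get_state();p=s['position'];print('shift cm',(t[0]-p[:2])*100)
a=s['ee_rot'];print('toolY deg',np.degrees(2*np.arctan2(a[2],a[1])-np.pi/2))
E
```

```text
[0.56449563 0.12635204 0.21118686] 12.100115711627174
[[ 0.6  0.9]
 [ 0.3 -0.7]
 [ 0.3  0.2]
 [ 0.9 -0.2]
 [-0.6 -0.4]
 [-1.   0.3]
 [ 0.5 -0.1]
 [-1.1  0.1]]
[[0.49429953 0.16755286]
 [0.48926864 0.19101965]
 [0.49933043 0.14408607]]
shift cm [ 32.56983693 -38.18482419]
toolY deg 72.93655398506
```

Emit:
apply_moves(steps=[4, -4.7, 0, 4, 8, -9.4, 0, 8, 11, -13, 0, 12, 14, -16.5, 0, 16, 16.5, -19.5, 0, 20, 19, -22.5, 0, 24, 22, -26, 0, 27, 24, -28, 0, 29.2], jaw=150, newtons=60)

```text
clock: 0.87
position: [0.3855, 0.2942, 0.2314]
ee_rot: [-0.0, -0.107, 0.994, 0.0]
contact_force: [0.8, 1.2, -0.1]
width: 0.0351
gripper_force: 0.0
```

Emit:
apply_moves(steps=[2, -2.5, 0, 0, 4, -5, 0, 0, 6.5, -7.7, -2, 0, 8.6, -10.2, -5, 0, 8.6, -10.2, -9, 0, 8.6, -10.2, -12, 0, 8.6, -10.2, -12, 0, 8.6, -10.2, -12, 0])

```text
clock: 1.53
position: [0.4699, 0.1936, 0.1103]
ee_rot: [-0.002, -0.106, 0.994, -0.0]
contact_force: [0.3, 0.1, -0.5]
width: 0.035
gripper_force: 0.0
```

Emit:
apply_moves(steps=[1.2, -1.3, 0, 0, 2.4, -2.6, 0, 0, 2.4, -2.6, -2.5, 0, 2.4, -2.6, -5, 0, 2.4, -2.6, -5, 0, 2.4, -2.6, -5, 0])

```text
clock: 2.03
position: [0.4955, 0.1687, 0.0627]
ee_rot: [0.001, -0.106, 0.994, 0.0]
contact_force: [0.3, 0.3, 1.5]
width: 0.0354
gripper_force: 0.0
```

Run:
```python
from h import *
q,T,e=cpose();s=get_state();p=s['position'];c,n=np.cos(q[2]),np.sin(q[2])
d=p[:2]-q[:2];print(p,'charger frame',c*d[0]+n*d[1],-n*d[0]+c*d[1],s['ee_rot'],s['width'])
for n,b in(('top',(180,290,195,345)),('scene',(130,260,320,480))):
    im=get_image(n)[b[0]:b[1],b[2]:b[3]];cv2.imwrite(f'pics/n_{n}.png',cv2.resize(im,None,fx=4.5,fy=4.5,interpolation=2)[:,:,::-1])
```

```text
[0.49547241 0.16868161 0.06269264] charger frame -0.05861657174226109 0.055857817424224285 [ 5.03253240e-04 -1.06153030e-01  9.94349670e-01  1.18981027e-04] 0.03537594448594831
```

View pics/n_scene.png

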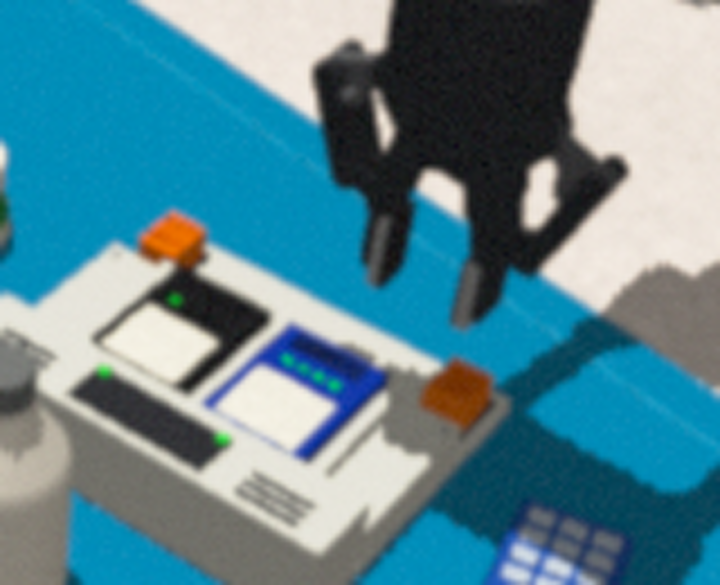

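View pics/n_top.png

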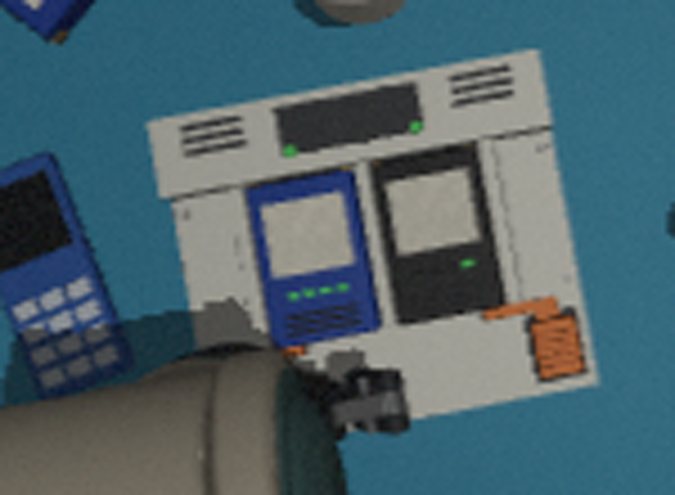

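The scene view shows the two fingertips at about (404,192) and (423,202), above the apron and the key at (421,217). In the top view the arm hides the key, and nothing has moved. I'll check the tip positions by ray.

Run:
```python
from h import *
q,T,e=cpose();c,n=np.cos(q[2]),np.sin(q[2])
for u,v in((404,192),(423.3,201.6)):
  for z in(.058,.065):
    d=ray('scene',u,v,z)[:2]-q[:2];print(z,c*d[0]+n*d[1],-n*d[0]+c*d[1])
```

```text
0.058 -0.06092772722866595 0.03356858185632358
0.065 -0.053289354764735605 0.037079935676056955
0.058 -0.0613728834313823 0.07757267380030265
0.065 -0.053728914061388355 0.08053076841007546
```

Emit:
apply_moves(steps=[-0.1, -0.1, -1.5, 0, -0.1, -0.1, -2.7, 0, -0.1, -0.1, -3, 0, -0.1, -0.1, -3.3, 0, -0.1, -0.1, -3.3, 0, -0.1, -0.1, -3.3, 0])

```text
clock: 2.63
position: [0.4947, 0.1674, 0.0293]
ee_rot: [0.001, -0.106, 0.994, 0.0]
contact_force: [-0.4, 0.4, -0.2]
width: 0.035
gripper_force: 0.0
```

Emit:
apply_moves(steps=[0, 0, -0.2, 0, 0, 0, -0.4, 0, 0, 0, -0.4, 0, 0, 0, -0.4, 0])

```text
clock: 2.97
position: [0.4949, 0.1673, 0.0248]
ee_rot: [0.001, -0.106, 0.994, 0.0]
contact_force: [1.3, 0.2, 3.5]
width: 0.035
gripper_force: 1.4
```

Emit:
apply_moves(steps=[0, 0, -0.1, 0, 0, 0, -0.2, 0, 0, 0, -0.2, 0, 0, 0, -0.2, 0])

```text
clock: 3.3
position: [0.4942, 0.1671, 0.0225]
ee_rot: [0.0, -0.106, 0.994, 0.0]
contact_force: [1.3, 0.6, 4.5]
width: 0.0351
gripper_force: 3.1
```

Run:
```python
from h import *
for i in range(3):
    f=get_image('top'); s=get_state();print(s['contact_force'].round(2),s['position'].round(4))
```

```text
[1.56 0.51 5.79] [0.4942 0.1672 0.0225]
[1.08 0.42 5.29] [0.4942 0.1671 0.0225]
[0.75 0.52 5.08] [0.4942 0.1671 0.0224]
```

Emit:
apply_moves(steps=[0, 0, -0.1, 0, 0, 0, -0.2, 0, 0, 0, -0.2, 0, 0, 0, -0.2, 0, 0, 0, -0.2, 0, 0, 0, -0.2, 0])

```text
clock: 3.95
position: [0.4943, 0.1672, 0.021]
ee_rot: [0.0, -0.106, 0.994, 0.0]
contact_force: [-0.1, -0.0, 9.1]
width: 0.0356
gripper_force: 5.6
```

Run:
```python
from h import *
for i in range(3):
    im=get_image('top'); s=get_state();print(s['contact_force'].round(2),s['position'].round(4))
a=cv2.resize(im[180:290,195:345],None,fx=5,fy=5,interpolation=2);cv2.imwrite('pics/p1.png',a[:,:,::-1])
```

```text
[0.19 0.88 8.24] [0.4943 0.1672 0.021 ]
[-0.34 -0.03  8.77] [0.4943 0.1672 0.021 ]
[-0.15 -0.21  7.84] [0.4943 0.1672 0.021 ]
```

View pics/p1.png

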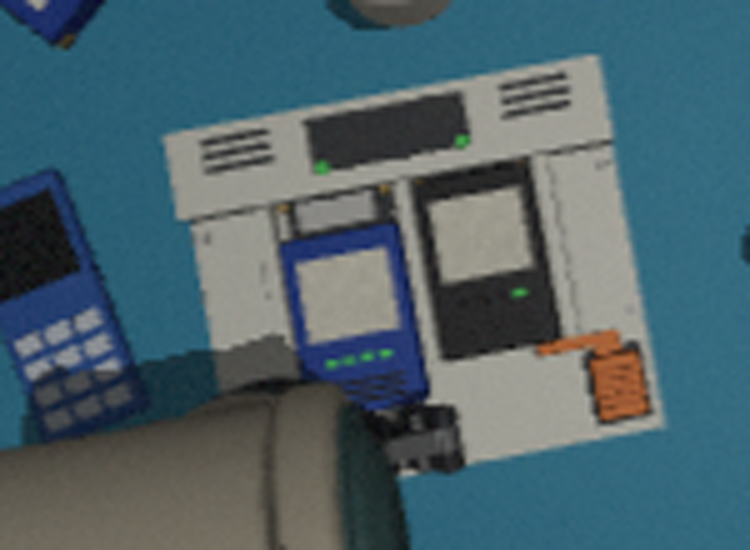

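The blue pack has come out about 16 mm: its label centre moved from about (263,232) to (265,239). It rests against the finger at about (279,265), and the black pack has not moved. I'll check that it's at rest, then hand in.

Run:
```python
from h import *
q,T,e=cpose()
def ctr():
    im=get_image('top');h=cv2.cvtColor(im,cv2.COLOR_RGB2HSV)
    m=cv2.inRange(h,(108,120,60),(125,255,255));m[:,:246]=0;m[:215]=0;m[:,300:]=0
    return cv2.minMaxLoc(m)[0],np.argwhere(m>0).mean(0)
a=ctr()
for i in range(8): b=ctr()
print(a,b,get_state()['contact_force'],get_state()['clock'])
if np.linalg.norm(a[1]-b[1])<.3: print(sign_off())
```

```text
(0.0, array([244.155, 266.79 ])) (0.0, array([244.09452736, 266.75621891])) [ 0.5125841  -0.49417201  9.53420681] 4.55
the job is handed in; nothing more can be done
None
```

I pressed the left release key and stopped the blue pack about 16 mm out, off its contacts and still mostly in its bay. It was at rest against the finger when I handed the job in at 4.55 s, with the black pack still locked in and nothing else seen to move.

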